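Close the steeping cup and lift off its cup-lid

ROBOT

A 6-joint arm with a two-finger parallel gripper is mounted at the origin on the work surface. World frame = base frame: x ahead of the robot, y to its left, z up, the work surface at z = 0. Lengths are in m, angles in rad, forces in N, time in s.
With the tool pointing down it reaches from about 0.4 to 0.825 m from the base axis. Payload 7 kg.
Tool frame: the origin (TCP) lies midway between the tips of the shut fingers; the grasp point (between the pads) lies robot.grasp_offset behind it (robot.grasp_offset is the distance from the TCP to the grasp point, in m); y points along the fingers, z is the direction in which the jaws open and shut, and the axes are right-handed (so a half turn about y gives the same grasp; the last joint's range is limited). The gripper opens to 85 mm and grips with 20 to 120 N. Pads are 22 mm wide; open, the fingers measure 114 mm over their backs; the gripper's body (76 mm by 85 mm) begins 54 mm behind the grasp point. The pads swing forward as they close: fully open they stand 13 mm farther back than shut.
Start: joints at [1.539, 0.359, 0.012, 0, -1.224, -0.288], TCP at [0.212, 0.641, 0.202] pointing down, gripper open.
Joint ranges: [-3.07, 3.07], [-1.43, 2.12], [-1.02, 1.25], [-3.03, 1.67], [-3.05, -0], [-3.03, 3.03]. Speed limits (rad/s): [2.39, 2.39, 3.01, 3.14, 3.14, 3.14].

INTERFACE

Orientations are given as a unit quaternion [w, x, y, z].
In Python, from workcell import robot gives the robot as it stands. Calls block until the motion is done:
- robot.move_pose(position, orientation): joint-space move of the TCP to a pose.
- robot.line_to(position, vel=0.15, attitude=None): straight line of the TCP; attitude=None keeps the orientation; vel is the mean speed in m/s.
- robot.goto_joints(angles): joint-space move.
- robot.set_gripper(opening, strength=None): opening from 0.0 (shut) to 1.0 (fully open); strength is the grip in N (None keeps the last); returns when the fingers have stopped.
- robot.sleep(seconds).
- robot.ik(position, orientation): joint angles nearest the present ones, or None.
- robot.get_obs(): the state.
- robot.get_image(name): name is "scene" or "top" or "wrist"; returns a dict with "img" (420x560x3 uint8, blue, green, red), "fx", "fy", "cx", "cy" (pixels), "pose" (4x4, takes a point from camera to world coordinates); the wrist camera has in their place "tool_from_camera" (4x4, takes a point from camera to tool coordinates, whose origin is the TCP and whose axes are the tool frame's). Camera axes: x right, y down, z forward; pixel columns grow to the right and rows downward; lengths in m; the calibration is good to about 2 mm. The wrist camera is an equidistant fisheye: a pixel r from the principal point sees the ray r / f radians off the axis. A picture is of the moment at which its call begins: read the wrist's pose just before it. There is no depth.
A pose or a line that the arm cannot do raises robot.MotionError and nothing moves.
- robot.sign_off(): hands the job in, once; it reports no verdict.
The state is a dict: "time": time; "q": joint angles; "qd": joint speeds; "joint_efforts": joint torques, N m; "tcp_pos": TCP position; "orientation": TCP orientation; "contact_force": force on the tool from outside, world axes, zero at the start; "ft_torque": the same for the moment, N m; "width": opening from 0.0 (shut) to 1.0 (fully open).
Only numpy, scipy, OpenCV 4.12 (cv2) and the standard library are available. Lean on these libraries where they do the work, as an engineer would, in place of code of your own. Each camera call takes 0.05 s, during which the arm holds its last target. There are 200 camera calls.

TASK

Get the travel tea set ready to steep: stand the white strainer inside the blue brewing cup, then take the double lid off its bamboo rest as one piece, by the edge of the wide inner lid with the little drinking cup (the outer lid) riding upside down on it, lower it onto the strainer and let go. Then lift off the drinking cup alone, leaving the inner lid lying closed and flat, and finish holding the cup, still upside down, above the brewing cup with at least 5 cm of clear air under it: do not put it down. Keep the two lids together until the inner one is on, drop nothing, and leave the brewing cup and everything else on the tray where it stands.

Things in the scene. Friction and masses are not known exactly. Their poses are not given: they have to be found in the camera images.
- brewing_cup: blue ceramic brewing cup, open at the top, loose on the tray: straight round wall, outer diameter 66 mm (54 mm at the foot), inner diameter 56 mm at the narrowest, height 80 mm, about 300 g. Origin at the centre of its underside, z up.
- strainer: white perforated ceramic strainer, open top, upright, loose, 72 mm tall, 120 g: body diameter 51 mm (42 at the foot), wall 3; flange ring of diameter 62 mm from 54 to 58 mm up; the plain collar above it (diameter 51) is the grip. Fits the brewing cup with 2 mm all round; flange rests on the cup's rim: origin then 26 mm above the cup's. Origin: centre of underside, z up.
- inner_lid: red-brown stoneware inner lid, 110 g: disc of diameter 68 mm, 10 to 18 mm above its origin; plug below (diameter 39, 10 long); step (diameter 42, 5 tall) and knob on top, hidden under the drinking cup. Starts with disc on the bamboo rest, plug inside. Home: disc on the strainer's top edge, plug inside (2 mm all round), origin 62 mm above the strainer's. Origin: underside of plug.
- outer_lid: white drinking cup with a blue band, upside down on the inner lid as outer lid, loose, 70 g, 33 mm tall: diameter 54 mm at the mouth (low end), 52 at 25 mm up, foot ring of 35 on top. Mouth rests on the inner lid's disc, 18 mm above that lid's origin, round its step; nothing else holds it. The disc stands out 7 mm beyond it. Origin: centre of the mouth, z up.
- lid_rest: bamboo lid rest: upright ring of outer diameter 52 mm, inner diameter 44 mm, height 30 mm, loose, about 100 g. Origin at the centre of its underside.
- tray: dark walnut tray 380 x 540 mm, fixed, floor 8 mm thick with a rim 26 mm high; all the tea things stand on its floor. Origin at the centre of its underside; x across the short side, away from the robot, y along the long side.
- mug: empty white ceramic mug with a handle, diameter 76 mm, height 85 mm, in the back row of the tray (+x side); bystander, origin at the centre of its underside
- bamboo_box: lidded bamboo box 94 x 164 x 82 mm, in the back row of the tray; bystander, origin at the centre of its underside
- lamp: small white lamp with a toggle switch on its base, diameter 90 mm at the shade, height 155 mm, in the back row of the tray; bystander, origin at the centre of its underside
- spoon: steel teaspoon 150 mm long, 11 mm high, lying along the front of the tray (robot's side); bystander, origin under the middle of its handle
Things that resemble listed ones, but are neither listed nor needed, are in the scene too. What is shaped like the outer_lid but pink or purple is not meant.

How it is judged:
By the outcome, as a careful person would: the job done as asked, in the order asked, and still so for the second after the job is handed in, while the arm keeps its last pose, push and grip.
It also fails if it takes over 66 s, if anything falls off the work surface, if the arm or the gripper's body presses on something with over 40 N, if the wrist force passes 120 N, or if a joint passes its speed limit or range.

## Working session

There is one attempt and no reset: what is moved stays moved. The work goes in short steps, each a Python script; the robot and the scene stay as the last script left them, time stands still between calls to the robot, and variables do not carry over. Pictures are saved under pics/ and viewed, about 8 in all and at most 12, crops included, and the job is handed in when it is done.

```bash
ls; mkdir -p pics
python3 - <<'E'
from workcell import robot
import cv2,numpy as np
np.set_printoptions(precision=4,suppress=True)
o=robot.get_obs();print(o['time'],o['tcp_pos'],o['orientation'],o['width'],robot.grasp_offset)
for n in("scene","top","wrist"):
    d=robot.get_image(n);cv2.imwrite(f"pics/{n}0.png",d['img']);print(n,d['fx'],d['fy'],d['cx'],d['cy']);print(d.get('pose',d.get('tool_from_camera')))
a=cv2.imread("pics/scene0.png");b=cv2.imread("pics/top0.png")
E
```

```text
pics
0.0 [0.2121 0.6402 0.2009] [ 0.1127 -0.1126 -0.6975  0.6987] 0.9989565465138649 0.0187
scene 450.4737697116755 450.4737697116755 274.6456999521936 210.73946834034226
[[-0.8169  0.4302 -0.3843  0.9141]
 [ 0.5768  0.6144 -0.5383  0.6396]
 [ 0.0046 -0.6614 -0.75    0.7947]
 [ 0.      0.      0.      1.    ]]
top 440.2003882116789 440.2003882116789 277.14550596078624 212.29895300795494
[[ 0.0131 -0.9983  0.0564  0.4548]
 [-0.9996 -0.0145 -0.0235  0.1003]
 [ 0.0242 -0.0561 -0.9981  0.9728]
 [ 0.      0.      0.      1.    ]]
wrist 325.19226210127806 325.19226210127806 278.4036531160729 207.27325774486218
[[-0.0005  0.9534  0.3016 -0.0769]
 [ 0.0007 -0.3016  0.9534 -0.1721]
 [ 1.      0.0007 -0.0005 -0.0012]
 [ 0.      0.      0.      1.    ]]
```

View pics/top0.png

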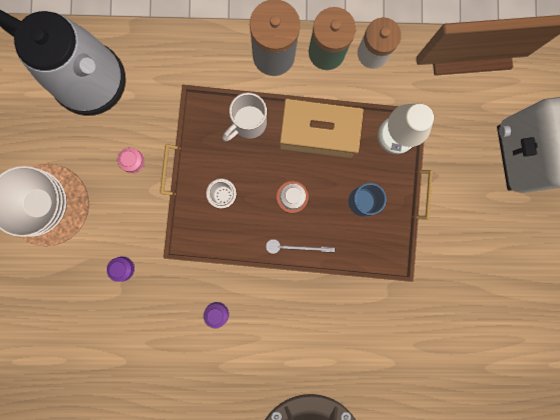

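View pics/scene0.png

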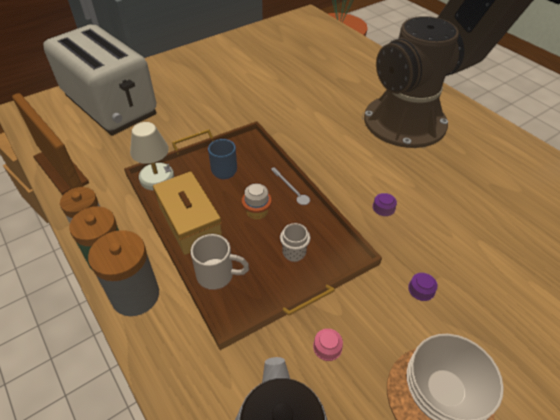

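The top view shows, in pixels, the strainer at (221,194), the lid stack on its rest at (292,196) and the blue cup at (368,199). The back row is mug (248,117), box (322,126) and lamp (405,130), with the spoon at the front (300,247). The scene view agrees. The purple and pink cups are decoys off the tray.

```bash
cat > h.py <<'E'
import numpy as np,cv2
from scipy.optimize import least_squares
from scipy.spatial.transform import Rotation as Ro
from workcell import robot
np.set_printoptions(precision=4,suppress=True)
def quat(psi):  # jaws along world direction psi, tool down; camera on side -x_tool
    z=np.array([np.cos(psi),np.sin(psi),0]);y=np.array([0,0,-1.]);x=np.cross(y,z)
    q=Ro.from_matrix(np.c_[x,y,z]).as_quat();return [q[3],q[0],q[1],q[2]]
def toolT(o):
    T=np.eye(4);q=o['orientation'];T[:3,:3]=Ro.from_quat([q[1],q[2],q[3],q[0]]).as_matrix();T[:3,3]=o['tcp_pos'];return T
def grab(n,name=None):
    o=robot.get_obs();d=robot.get_image(n)
    if n=='wrist':d['pose']=toolT(o)@d['tool_from_camera']
    d['fish']=n=='wrist'
    if name:cv2.imwrite(f'pics/{name}.png',d['img'])
    return d
def rays(d,px):
    px=np.atleast_2d(px).astype(float);u=(px-[d['cx'],d['cy']])/d['fx']
    if d['fish']:
        r=np.linalg.norm(u,axis=1,keepdims=True)+1e-12;v=np.c_[u/r*np.sin(r),np.cos(r)]
    else:v=np.c_[u,np.ones(len(u))]
    return v@d['pose'][:3,:3].T
def plane(d,px,z):
    v=rays(d,px);c=d['pose'][:3,3];return (c+v*((z-c[2])/v[:,2])[:,None])[:,:2]
def proj(d,P):
    p=(np.atleast_2d(P)-d['pose'][:3,3])@d['pose'][:3,:3]
    if d['fish']:
        r=np.linalg.norm(p[:,:2],axis=1,keepdims=True);return p[:,:2]/r*np.arctan2(r,p[:,2:])*d['fx']+[d['cx'],d['cy']]
    return p[:,:2]/p[:,2:]*d['fx']+[d['cx'],d['cy']]
def circ(p,r=None):
    c0=p.mean(0)
    if r:s=least_squares(lambda a:np.hypot(*(p-a).T)-r,c0,loss='soft_l1',f_scale=.001);return s.x,r,np.sqrt(np.mean(s.fun**2))
    s=least_squares(lambda a:np.hypot(*(p-a[:2]).T)-a[2],[*c0,.03],loss='soft_l1',f_scale=.001);return s.x[:2],s.x[2],np.sqrt(np.mean(s.fun**2))
def mask(d,kind):
    h,s,v=[a.astype(int) for a in cv2.split(cv2.cvtColor(d['img'],cv2.COLOR_BGR2HSV))]
    if kind=='blue':m=(h>95)&(h<125)&(s>70)
    if kind=='white':m=(s<60)&(v>95)
    if kind=='red':m=((h<12)|(h>172))&(s>90)&(v>110)
    return m.astype(np.uint8)*255
def blob(d,kind,at,rad=60,close=5):
    """hull of the blob nearest pixel `at`"""
    m=mask(d,kind);w=np.zeros_like(m);cv2.circle(w,tuple(int(a) for a in at),int(rad),255,-1);m&=w
    m=cv2.morphologyEx(m,cv2.MORPH_CLOSE,np.ones((close,close)))
    c,_=cv2.findContours(m,cv2.RETR_EXTERNAL,cv2.CHAIN_APPROX_NONE)
    c=max(c,key=cv2.contourArea);return cv2.convexHull(c)[:,0],cv2.contourArea(c)
E
python3 - <<'E'
from h import *
d=grab('top');s=grab('scene')
for n,k,at,z,r in(('strainer','white',(221,194),.066,.031),('lid','red',(292,196),.045,.034),('cup','blue',(368,199),.088,.033)):
    hl,a=blob(d,k,at,24);p=plane(d,hl,z);print(n,'free',*circ(p),'fixed',*circ(p,r),'bbox',cv2.boundingRect(hl),a)
x=cv2.resize(d['img'][165:235,190:400],None,fx=3.5,fy=3.5)
hs=cv2.cvtColor(d['img'],cv2.COLOR_BGR2HSV)
for q in((292,211),(280,206),(292,195),(221,181),(368,185),(320,210)):print(q,hs[q[1],q[0]])
E
```

```text
strainer free [0.5442 0.1956] 0.03081796346128574 0.0003734578431520013 fixed [0.5442 0.1957] 0.031 0.00041721220119524994 bbox (206, 178, 31, 31) 666.0
lid free [0.5423 0.0475] 0.05036708735698162 0.0004777233511667161 fixed [0.5406 0.0506] 0.034 0.016445504119723384 bbox (268, 173, 48, 48) 1409.0
cup free [ 0.5333 -0.1032] 0.0350971611716124 0.0021861736559257044 fixed [ 0.5338 -0.1033] 0.033 0.0029321871084268397 bbox (349, 183, 37, 32) 830.5
(292, 211) [  8 145 188]
(280, 206) [  8 143 170]
(292, 195) [ 15  20 226]
(221, 181) [ 14  24 226]
(368, 185) [106  71  79]
(320, 210) [ 11 129 111]
```

```bash
sed -i "s/(s>90)&(v>110)/(s>90)\&(v>135)/" h.py
python3 - <<'E'
from h import *
d=grab('top');hl,a=blob(d,'red',(292,196),24);print('lid top',*circ(plane(d,hl,.045)))
Q=quat(np.pi/2)
ts=[('cup','blue',(.534,-.103),.088,.033),('lid','red',(.541,.05),.045,.034),('strainer','white',(.544,.1955),.066,.031)]
im=[]
for n,k,c,z,r in ts:
    P=[c[0]+.05,c[1],.2]
    print(n,robot.ik(P,Q)); robot.move_pose(P,Q); robot.sleep(.15)
    w=grab('wrist','w_'+n);at=proj(w,[*c,z])[0]
    hl,a=blob(w,k,at,75);p=plane(w,hl,z);print(at,'free',*circ(p),'fixed',*circ(p,r),cv2.boundingRect(hl),robot.get_obs()['time'])
    i=w['img'].copy();cv2.polylines(i,[hl.reshape(-1,1,2)],1,(0,255,0),1)
    x,y=[int(v) for v in at];im.append(cv2.resize(i[max(0,y-90):y+90,max(0,x-90):x+90],(266,266)))
cv2.imwrite('pics/m1.png',np.hstack(im))
E
```

```text
lid top [0.5413 0.0474] 0.03377150795520151 0.0002967837111337121
cup [ 0.1548  0.2262 -0.1781  0.     -1.1665 -1.7256]
[276.278  138.2594] free [ 0.5356 -0.1081] 0.03205136238591118 0.0001250519050280627 fixed [ 0.5357 -0.108 ] 0.033 0.000955977242083259 (234, 104, 74, 72) 3.425
lid [ 0.4137  0.2264 -0.1779  0.     -1.1665 -1.9845]
[277.6936 134.3943] free [0.5415 0.048 ] 0.03481608545072205 0.00021878647364029886 fixed [0.5413 0.0482] 0.034 0.0008358907023602145 (241, 100, 70, 69) 4.2833
strainer [ 0.6297  0.279  -0.1068  0.     -1.185  -2.2005]
[278.0086 136.0345] free [0.5445 0.1967] 0.030935706688499407 0.00010674614375446022 fixed [0.5445 0.1966] 0.031 0.00012449697305484035 (247, 104, 66, 66) 5.1167
```

View pics/m1.png

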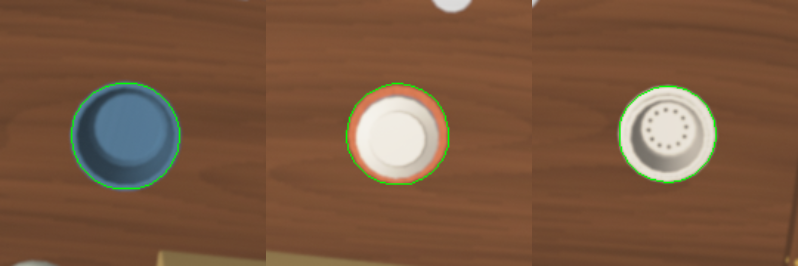

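View pics/w_lid.png

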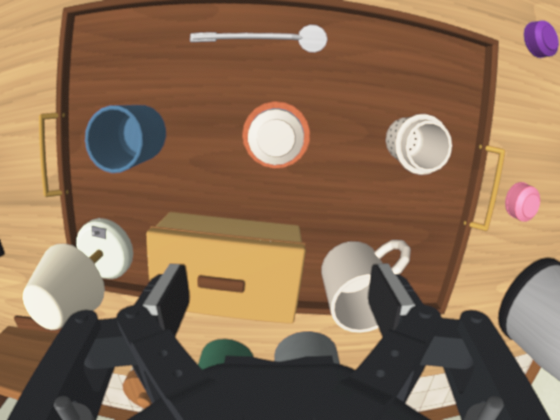

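The crops show clean rim outlines, with fit residuals of about 0.1–0.2 mm. In the full wrist view the cup is at (125,137), the lid at (276,135) and the strainer at (420,143), with nothing close to the finger paths. Next is gripping the strainer collar.

Run:
```python
from h import *
Q=quat(np.pi/2);X=[.5445,.1966]
robot.move_pose([*X,.12],Q);robot.line_to([*X,.0653],vel=.1)
f0=robot.get_obs()['contact_force']
robot.set_gripper(0.45,40);o=robot.get_obs();print('w',o['width'],o['width']*85,o['contact_force']-f0)
robot.line_to([*X,.175],vel=.15);o=robot.get_obs();print(o['width'],o['contact_force']-f0,o['tcp_pos'],o['time'])
robot.sleep(.1);w=grab('wrist','w_held')
at=proj(w,[*X,.176])[0];print(at)
hl,a=blob(w,'white',at,75);p=plane(w,hl,.176);print(*circ(p),cv2.boundingRect(hl))
```

```text
w 0.45127633157192043 38.35848818361324 [-0.3666  0.5026 -0.3052]
0.45147589266179694 [-0.853   0.0304 -0.2945] [0.5438 0.1963 0.174 ] 7.6917
[276.788  246.9345]
[0.5153 0.1968] 0.018080581869708748 0.0011013864497249936 (243, 171, 70, 58)
```

View pics/w_held.png

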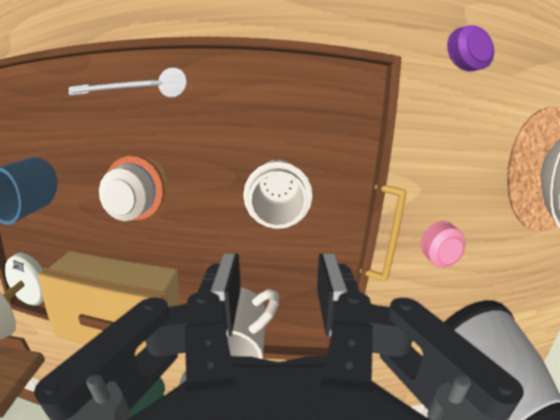

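The strainer (278,193) was not taken. It still stands on the tray, and the fingers closed to the commanded width above it, so the tips reach less deep than I modelled. I'll check whether it moved and take a close look at the finger tips.

Run:
```python
from h import *
w=grab('wrist');X=[.5445,.1966]
at=proj(w,[*X,.066])[0];print(at)
hl,a=blob(w,'white',at,45);p=plane(w,hl,.066);print('strainer now',*circ(p,.031),*circ(p),cv2.boundingRect(hl))
T=w['tool_from_camera'];o=toolT(robot.get_obs())
for t in(0,.004,.0187,.03):
  for x in(-.011,.011):
    P=[[x,-t,s*.0192] for s in(-1,1)];print(t,x,proj(dict(w,pose=T),P).ravel())
cv2.imwrite('pics/tips.png',cv2.resize(w['img'][230:350,190:370],None,fx=4,fy=4,interpolation=cv2.INTER_CUBIC))
```

```text
[277.3804 195.7079]
strainer now [0.544  0.1966] 0.031 0.0002838161192137857 [0.544  0.1966] 0.03102778789375899 0.00028134969762181824 (243, 160, 70, 68)
0 -0.011 [242.3346 226.459  309.9076 226.4928]
0 0.011 [243.8358 260.9968 308.5566 261.053 ]
0.004 -0.011 [241.5949 229.018  310.5655 229.055 ]
0.004 0.011 [243.179  264.0943 309.1406 264.1547]
0.0187 -0.011 [238.6103 239.3912 313.2208 239.4427]
0.0187 0.011 [240.5569 276.5301 311.4729 276.6092]
0.03 -0.011 [235.9883 248.5692 315.5548 248.6366]
0.03 0.011 [238.2908 287.3694 313.4897 287.4676]
```

View pics/tips.png

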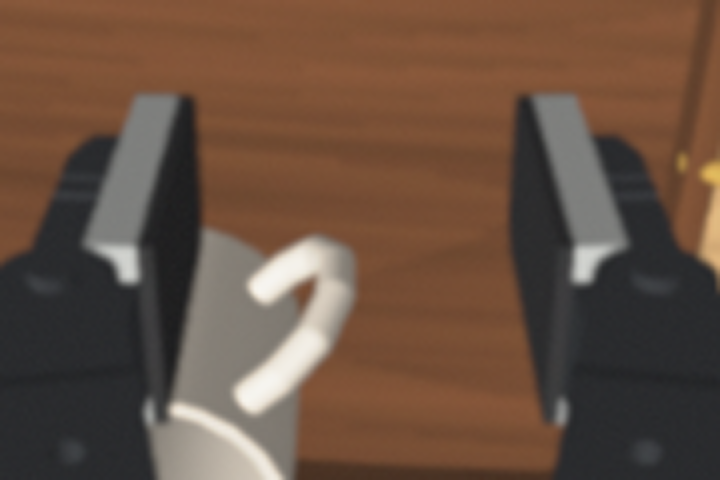

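The strainer has not moved (0.544, 0.1966). In the crop the pad tips sit at about (239,254) and (319,254). That is roughly 33 mm behind the stated TCP, which explains the miss. I'll cross-check with the scene camera before relying on it.

Run:
```python
from h import *
s=grab('scene');T=toolT(robot.get_obs());print(T[:3,3],robot.get_obs()['time'])
i=cv2.resize(s['img'],None,fx=5,fy=5,interpolation=cv2.INTER_CUBIC)
c=proj(s,(T@[0,-.03,0,1])[:3])[0]
for t,col in((0,(0,0,255)),(.0187,(0,255,255)),(.033,(0,255,0)),(.07,(255,0,0))):
  for z in(-.0192,.0192):
    p=proj(s,(T@[0.011,-t,z,1])[:3])[0];print(t,z,p);cv2.circle(i,tuple(int(v) for v in p*5+2),4,col,-1)
x,y=[int(v*5) for v in c];cv2.imwrite('pics/sc1.png',i[max(0,y-280):y+280,max(0,x-350):x+350])
```

```text
[0.5442 0.1964 0.1741] 7.9417
0 -0.0192 [287.1417 195.9484]
0 0.0192 [299.4494 208.3733]
0.0187 -0.0192 [287.3921 189.0646]
0.0187 0.0192 [299.9175 201.5291]
0.033 -0.0192 [287.5893 183.6429]
0.033 0.0192 [300.2864 196.1345]
0.07 -0.0192 [288.1241 168.9388]
0.07 0.0192 [301.2882 181.4862]
```

View pics/sc1.png

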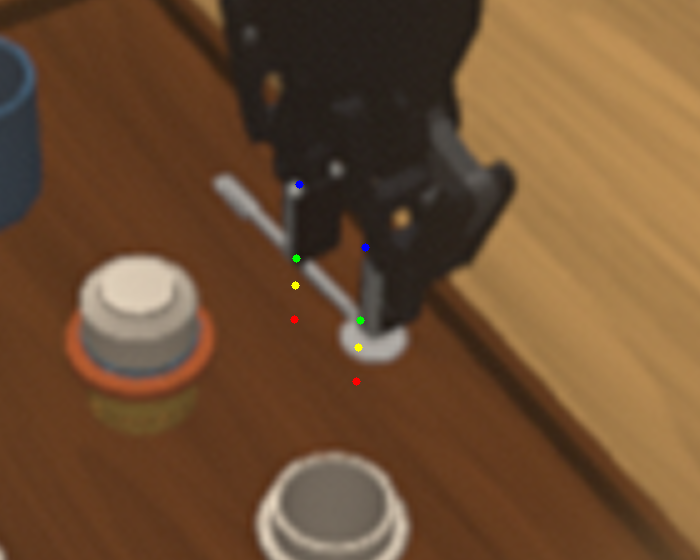

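The scene view confirms it. The green markers, 33 mm behind the stated TCP, sit on the actual pad tips, and the blue markers at 70 mm sit on the pad roots. The stated TCP is therefore about 31 mm ahead of the shut tips, and I'm correcting all heights for that.

```bash
cat >> h.py <<'E'
def tip(w):  # pad tip distance behind the reported TCP at opening w (m), as seen by two cameras
    s=lambda w:-.103+w/2/.057
    return .031+.057*(.9947-np.sqrt(1-s(w)**2))
DROOP=.001
def zc(tipz,w):return tipz-tip(w)+DROOP  # commanded TCP height
E
python3 - <<'E'
from h import *
Q=quat(np.pi/2);X=[.5450,.1957]
print(tip(.051),tip(.068),zc(.0695,.051))
robot.set_gripper(1.0)
robot.line_to([*X,.1],vel=.15);robot.line_to([*X,zc(.0695,.051)],vel=.08)
f0=robot.get_obs()['contact_force']
robot.set_gripper(0.5,40);o=robot.get_obs();print('w',o['width'],o['width']*85,o['contact_force']-f0,o['tcp_pos'])
if o['width']>.56:
    robot.line_to([*X,.155],vel=.12);robot.sleep(.15);o=robot.get_obs();print(o['width'],o['contact_force']-f0,o['tcp_pos'],o['time'])
    w=grab('wrist','w_held2')
    s=grab('scene');c=proj(s,[.5445,.196,.155])[0];x,y=[int(v) for v in c]
    a=cv2.resize(w['img'][150:350,180:380],(400,400));b=cv2.resize(s['img'][y-60:y+60,x-60:x+60],(400,400));cv2.imwrite('pics/held2.png',np.hstack([a,b]))
E
```

```text
0.03418432827282036 0.03812210591659676 0.036315671727179644
w 0.582977963341616 49.55312688403736 [-0.2799 -1.8766  5.4579] [0.5455 0.1959 0.0373]
0.5846464929667319 [ 0.3123 -0.0311  0.0031] [0.5446 0.1954 0.1541] 11.8
```

View pics/held2.png

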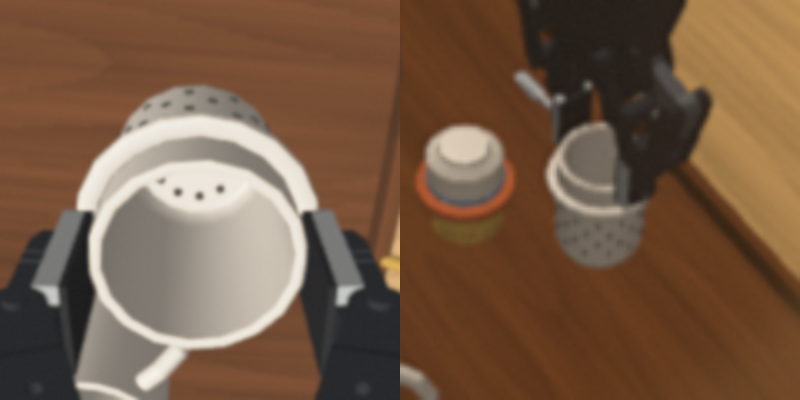

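The strainer is held upright: width 49.6 mm, the flange visible just under the pads, and the collar centre at wrist pixel (279,277). Before lowering it I'll resolve a small lateral calibration question.

Run:
```python
from h import *
for k in range(2):
    w=grab('wrist');print(w['tool_from_camera'][:3],w['cx'],w['cy'])
o=robot.get_obs();T=toolT(o);print(T[:3],o['time'])
print('tool z=0 px',proj(dict(w,pose=w['tool_from_camera']),[[-.002,-.042,0],[-.011,-.03,0]]))
# collar outer width by white mask on rows near 277
m=mask(w,'white')
for r in(265,270,275,280,285):
    c=np.where(m[r,215:345])[0]+215;print(r,c.min(),c.max(),(c.min()+c.max())/2)
# cup in top view, arm out of the way?
d=grab('top');b=mask(d,'blue');n,l,st,ce=cv2.connectedComponentsWithStats(b);print([(st[i],ce[i]) for i in range(1,n) if st[i,4]>200])
print('wrist-est cup & rim in top px',proj(d,[[.5356,-.108,.088],[.5356,-.141,.088],[.5356,-.075,.088],[.5686,-.108,.088],[.5026,-.108,.088]]))
```

```text
[[-0.0005  0.9536  0.3011 -0.0768]
 [-0.0008 -0.3011  0.9536 -0.1721]
 [ 1.      0.0003  0.0009  0.0011]] 278.4036531160729 207.27325774486218
[[-0.0005  0.9536  0.3011 -0.0768]
 [-0.0008 -0.3011  0.9536 -0.1721]
 [ 1.      0.0003  0.0009  0.0011]] 278.4036531160729 207.27325774486218
[[ 1.     -0.0004 -0.      0.5449]
 [ 0.     -0.0004  1.      0.1956]
 [-0.0004 -1.     -0.0004  0.1547]] 12.0
tool z=0 px [[275.6165 277.4729]
 [275.7364 248.8103]]
265 215 344 279.5
270 215 344 279.5
275 224 344 284.0
280 224 333 278.5
285 224 332 278.0
[(array([354, 183,  32,  32, 523], dtype=int32), array([366.4226, 199.7189]))]
wrist-est cup & rim in top px [[369.794  198.4807]
 [385.9678 198.7281]
 [353.5921 198.2329]
 [369.8145 182.2962]
 [369.7734 214.7329]]
```

Run:
```python
from h import *
robot.line_to([.536,-.1085,.165],vel=.2);robot.sleep(.3)
w=grab('wrist','w_over');o=robot.get_obs();print(o['tcp_pos'],o['width'],o['time'])
at=proj(w,[.5353,-.1085,.088])[0];hl,a=blob(w,'blue',at,80,3);p=plane(w,hl,.088)
print(at,cv2.boundingRect(hl),a)
k=p[:,0]<p[:,0].min()+.03;k&=p[:,0]<.5353
c,r,e=circ(p[k],.0321);print('cup wrist',c,e,k.sum(),circ(p[k]))
# held strainer: collar columns in tool frame at range of collar top
m=mask(w,'white');top=toolT(o)[:3,3]+[0,0,.0427]
for row in range(276,296,4):
    cc=np.where(m[row,200:360])[0]+200;q=plane(w,[[cc.min(),row],[cc.max(),row]],top[2]);print(row,cc.min(),cc.max(),'mid y',q[:,1].mean()-o['tcp_pos'][1],'w',q[1]-q[0])
i=w['img'].copy();cv2.polylines(i,[hl.reshape(-1,1,2)],1,(0,255,0),1);cv2.imwrite('pics/over.png',cv2.resize(i[100:350,160:400],None,fx=2,fy=2))
```

```text
[ 0.536  -0.1082  0.165 ] 0.5822814825559878 14.075
[276.1535 204.1427] (237, 154, 80, 62) 2543.0
cup wrist [ 0.5278 -0.1084] 0.0014080957555632544 15 (array([ 0.5245, -0.1082]), np.float64(0.02906999096105838), np.float64(0.0008242304961072137))
276 203 354 mid y 0.0014208936409919465 w [-0.0001  0.07  ]
280 201 356 mid y 0.0014246376783646209 w [-0.0001  0.0724]
284 200 357 mid y 0.0014281395097727884 w [-0.0001  0.0738]
288 200 359 mid y 0.0019272729244279863 w [-0.      0.0753]
292 200 359 mid y 0.0019341399477675741 w [-0.      0.0758]
```

View pics/over.png

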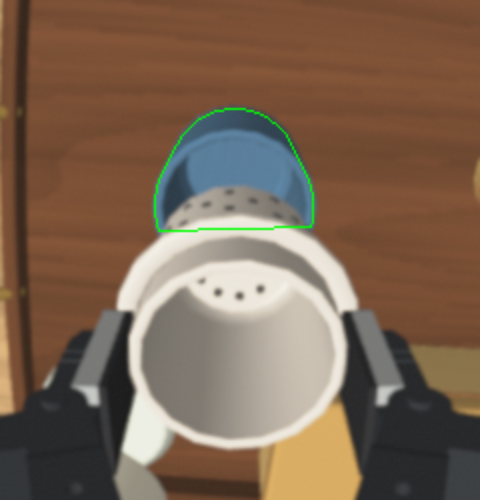

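The view shows the strainer foot over the cup mouth. The cup centre is at column 277 against 279 for the held strainer, so I shift about 1.2 mm towards −y and lower with force monitoring.

Run:
```python
from h import *
X=[.5362,-.1097]
robot.line_to([*X,.15],vel=.1);robot.sleep(.2);f0=robot.get_obs()['contact_force'];print(f0)
for z in list(np.arange(.125,.075,-.0125))+list(np.arange(.072,.059,-.002)):
    robot.line_to([*X,z],vel=.06);o=robot.get_obs();f=o['contact_force']-f0;print(round(z,4),o['tcp_pos'],f,round(o['time'],2))
    if np.linalg.norm(f)>6:break
w=grab('wrist','w_ins')
```

```text
[-0.9079  0.2191 -1.1076]
0.125 [ 0.5361 -0.1098  0.1247] [ 1.184  0.262 -0.593] 15.14
0.1125 [ 0.5358 -0.1098  0.112 ] [1.2352 0.2213 0.1298] 15.5
0.1 [ 0.5358 -0.1098  0.0995] [1.7859 0.0415 0.4611] 15.86
0.0875 [ 0.5358 -0.1098  0.087 ] [ 2.0917  0.1779 -0.3362] 16.22
0.072 [ 0.5359 -0.1098  0.0715] [ 0.7322 -0.6552 -1.072 ] 16.62
0.07 [ 0.5362 -0.1097  0.07  ] [ 0.5246 -0.1895  0.216 ] 16.88
0.068 [ 0.5361 -0.1097  0.0679] [ 0.1358  0.4413 -0.1978] 17.12
0.066 [ 0.5361 -0.1097  0.0659] [ 0.9662 -0.3702 -1.1004] 17.38
0.064 [ 0.5361 -0.1097  0.0638] [ 1.2196  0.2158 -0.6435] 17.62
0.062 [ 0.5369 -0.1096  0.0632] [-2.6005  0.7995  9.2865] 17.88
```

Contact came at TCP z 0.0632, against a predicted seat of 0.0633. Releasing and checking.

Run:
```python
from h import *
X=[.5362,-.1097]
robot.line_to([*X,.0638],vel=.05);robot.set_gripper(1.0);robot.line_to([*X,.12],vel=.12)
robot.move_pose([.5862,-.1085,.2],quat(np.pi/2));robot.sleep(.15);o=robot.get_obs();print(o['tcp_pos'],o['time'])
w=grab('wrist','w_seat');print(w['tool_from_camera'][:,3])
at=proj(w,[.5356,-.1085,.092])[0];hl,a=blob(w,'white',at,75);print('strainer flange',circ(plane(w,hl,.092)),cv2.boundingRect(hl))
b=mask(w,'blue')|mask(w,'white');c2=dict(w)
hb,a=blob(w,'blue',at,75);print('cup',circ(plane(w,hb,.086)),cv2.boundingRect(hb))
s=grab('scene');c=proj(s,[.5356,-.1085,.08])[0].astype(int)
x,y=at.astype(int)
A=cv2.resize(w['img'][y-60:y+60,x-60:x+60],(400,400));B=cv2.resize(s['img'][c[1]-50:c[1]+50,c[0]-50:c[0]+50],(400,400));cv2.imwrite('pics/seat.png',np.hstack([A,B]))
```

```text
[ 0.5849 -0.1085  0.1982] 19.8583
[-0.0768 -0.1721  0.0011  1.    ]
strainer flange (array([ 0.5353, -0.1082]), np.float64(0.032594543285465495), np.float64(0.00017981586486513415)) (240, 102, 76, 76)
cup (array([ 0.5555, -0.0902]), np.float64(0.019096893253915725), np.float64(2.079688855155526e-09)) (313, 147, 1, 1)
```

View pics/seat.png

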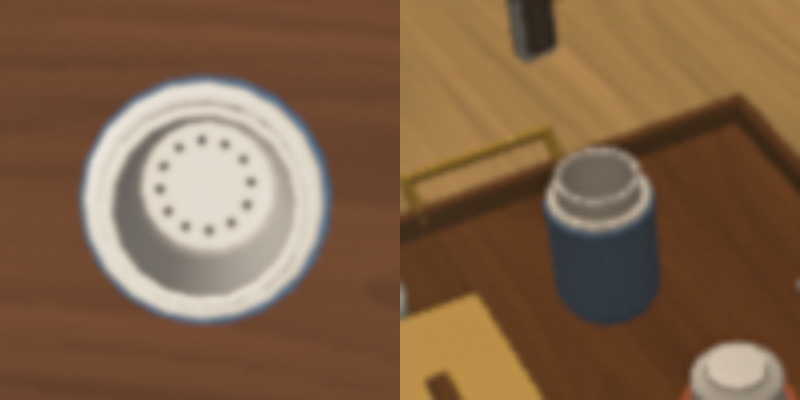

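The strainer is seated: the flange lies flat on the cup rim, concentric, in both views. Next I re-measure strainer and lid with the same camera, then grip the lid disc.

Run:
```python
from h import *
Q=quat(np.pi/2);robot.sleep(.3)
w=grab('wrist');at=proj(w,[.5353,-.1082,.092])[0];hl,a=blob(w,'white',at,60);S=circ(plane(w,hl,.092),.0325);print('strainer',S)
robot.move_pose([.5914,.048,.2],Q);robot.sleep(.4)
w=grab('wrist');at=proj(w,[.5414,.048,.046])[0];hl,a=blob(w,'red',at,60);p=plane(w,hl,.046);L=circ(p,.0345);print('lid',L,circ(p))
hc,a=blob(w,'white',at,28);print('drinking cup',circ(plane(w,hc,.05)))
X=[L[0][0],L[0][1]-.0014]
robot.move_pose([*X,.1],Q);robot.sleep(.1)
z=-.0055
print(robot.ik([*X,z],Q))
robot.line_to([*X,z],vel=.08);robot.sleep(.3)
f0=robot.get_obs()['contact_force'];print(robot.get_obs()['tcp_pos'],f0)
robot.set_gripper(.7,50);robot.sleep(.1);o=robot.get_obs();print('w',o['width']*85,o['contact_force']-f0,o['tcp_pos'],o['time'])
w=grab('wrist','w_lidgrip')
```

```text
strainer (array([ 0.5353, -0.1082]), 0.0325, np.float64(0.0002003693565949917))
lid (array([0.5414, 0.048 ]), 0.0345, np.float64(0.0002867211695262091)) (array([0.5414, 0.048 ]), np.float64(0.03470679945222218), np.float64(0.00019516264609859154))
drinking cup (array([0.5417, 0.0477]), np.float64(0.02706405752506742), np.float64(0.00018508802080669664))
[ 0.4466  0.3722 -0.5239 -0.     -0.6747 -2.0174]
[ 0.5415  0.0466 -0.0053] [0.3445 0.0943 0.4271]
w 65.96576093255042 [-3.882   0.5144  6.9709] [ 0.5415  0.0466 -0.0048] 24.2583
```

Run:
```python
from h import *
X=[.5414,.0466]
robot.line_to([*X,.0045],vel=.04);robot.sleep(.2);o=robot.get_obs();print('w',o['width']*85,o['contact_force'],o['tcp_pos'],o['time'])
w=grab('wrist','w_lidlift');s=grab('scene')
at=proj(w,[.5414,.048,.056])[0];hl,a=blob(w,'red',at,60);p=plane(w,hl,.056);print(circ(p),cv2.boundingRect(hl))
c=proj(s,[.5414,.0466,.06])[0].astype(int);x,y=at.astype(int);print(at)
A=cv2.resize(w['img'][y-75:y+75,x-75:x+75],(400,400));B=cv2.resize(s['img'][c[1]-40:c[1]+40,c[0]-40:c[0]+40],(400,400),interpolation=cv2.INTER_CUBIC);cv2.imwrite('pics/lift.png',np.hstack([A,B]))
```

```text
w 65.42569346385727 [ 0.0261 -0.5084 -2.3168] [0.5412 0.0465 0.0043] 24.9083
(array([0.536 , 0.0475]), np.float64(0.02313573545359751), np.float64(5.840863906695197e-05)) (231, 232, 91, 24)
[278.9264 292.8514]
```

View pics/lift.png

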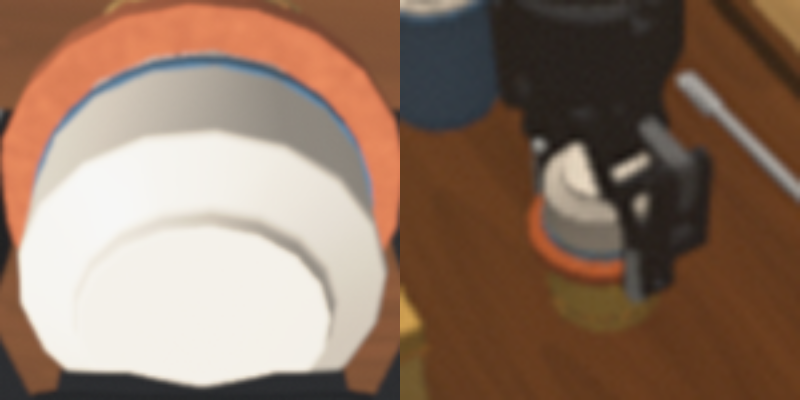

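The lid stack is held level and cup and disc are concentric. The pads are on the disc edge and the bamboo ring is still below. Next I carry it over and lower it.

Run:
```python
from h import *
robot.line_to([.5414,.0466,.09],vel=.1);robot.sleep(.1)
s=grab('scene');h=cv2.cvtColor(s['img'],cv2.COLOR_BGR2HSV);c=proj(s,[.5414,.048,.02])[0].astype(int);print('rest px',c,h[c[1]-2:c[1]+3:2,c[0]])
robot.line_to([.5355,-.1097,.09],vel=.1);robot.sleep(.3)
o=robot.get_obs();f0=o['contact_force'];print(o['tcp_pos'],o['width']*85,f0,o['time'])
w=grab('wrist','w_lidover')
for z in [.08,.075,.072,.070,.068,.066,.0645,.063,.0615]:
    robot.line_to([.5355,-.1097,z],vel=.05);o=robot.get_obs();f=o['contact_force']-f0;print(round(z,4),o['tcp_pos'],f,round(o['time'],2))
    if np.linalg.norm(f)>5:break
robot.sleep(.2);o=robot.get_obs();print(o['tcp_pos'],o['contact_force']-f0)
```

```text
rest px [257 205] [[ 14 180 154]
 [ 14 185 150]
 [ 14 184 147]]
[ 0.5355 -0.1095  0.09  ] 65.2104893260633 [ 0.4921 -0.2769 -1.8915] 28.1833
0.08 [ 0.535  -0.1098  0.0794] [-0.5021  0.88    0.2584] 28.58
0.075 [ 0.5352 -0.1097  0.0746] [0.4659 0.6672 0.1229] 28.83
0.072 [ 0.5354 -0.1097  0.0719] [-0.6244  1.4153 -0.4319] 29.08
0.07 [ 0.5354 -0.1097  0.0699] [-0.1804 -0.5279 -0.3625] 29.33
0.068 [ 0.5354 -0.1097  0.0679] [-1.0493 -0.6013  0.6509] 29.58
0.066 [ 0.5354 -0.1097  0.0658] [ 0.0288  0.2664 -0.0834] 29.83
0.0645 [ 0.5354 -0.1097  0.0644] [-0.0455  0.6678 -0.4645] 30.08
0.063 [ 0.5359 -0.1097  0.0633] [-0.3023  0.4595  2.7899] 30.33
0.0615 [ 0.5363 -0.1098  0.0632] [-4.5388  1.5417 14.3692] 30.58
[ 0.5363 -0.1098  0.0632] [-4.171   1.7521 15.5691]
```

Seating contact came at TCP z 0.0633, against a predicted 0.063. Releasing the lid now and measuring how it lies.

Run:
```python
from h import *
Q=quat(np.pi/2);X=[.5355,-.1097]
robot.line_to([*X,.0632],vel=.03);robot.set_gripper(1.0);robot.sleep(.2);print(robot.get_obs()['contact_force'],robot.get_obs()['tcp_pos'])
robot.line_to([*X,.14],vel=.1)
robot.move_pose([.5855,-.1085,.22],Q);robot.sleep(.4)
w=grab('wrist','w_lidon');at=proj(w,[.5353,-.1082,.114])[0]
hl,a=blob(w,'red',at,70);p=plane(w,hl,.114);print('disc',circ(p),cv2.boundingRect(hl),robot.get_obs()['time'])
e=cv2.fitEllipse(hl);print('ellipse',e)
hc,a=blob(w,'white',at,70);print('cup mouth/wall',circ(plane(w,hc,.118)),cv2.boundingRect(hc))
b=mask(w,'blue');print('blue px near',b[int(at[1])-60:int(at[1])+60,int(at[0])-60:int(at[0])+60].sum()//255)
```

```text
[ 0.2142 -0.6347  0.3454] [ 0.5355 -0.1097  0.0631]
disc (array([ 0.5354, -0.1084]), np.float64(0.03399115228164968), np.float64(0.00012894015150148776)) (237, 100, 80, 79) 33.4083
ellipse ((276.96612548828125, 139.0994110107422), (78.51119995117188, 79.40335845947266), 89.5611572265625)
cup mouth/wall (array([ 0.5368, -0.1085]), np.float64(0.02785530213643629), np.float64(0.00027996752342220727)) (244, 109, 66, 66)
blue px near 0
```

The disc fits r = 34.0 mm at z = 0.114 with 0.13 mm residual, concentric with the strainer, so it is flat and closed. Now the drinking cup alone.

Run:
```python
from h import *
Q=quat(np.pi/2);X=[.5356,-.1098]
robot.move_pose([*X,.16],Q);robot.line_to([*X,.089],vel=.08);robot.sleep(.3)
o=robot.get_obs();f0=o['contact_force'];print(o['tcp_pos'],f0)
robot.set_gripper(.5,30);robot.sleep(.2);o=robot.get_obs();print('w',o['width']*85,o['contact_force']-f0,o['tcp_pos'])
if o['width']*85>48:
    robot.line_to([*X,.099],vel=.04);robot.sleep(.2);o=robot.get_obs();print('w',o['width']*85,o['contact_force']-f0,o['tcp_pos'],o['time'])
    w=grab('wrist','w_cup1');s=grab('scene','s_cup1');print('moved', [mask(s,'white').sum()//255])
    c=proj(s,[.5356,-.1097,.13])[0].astype(int);at=proj(w,[.5356,-.1084,.13])[0].astype(int);print(c,at)
    A=cv2.resize(w['img'][max(0,at[1]-110):at[1]+50,at[0]-80:at[0]+80],(400,400));B=cv2.resize(s['img'][c[1]-45:c[1]+45,c[0]-45:c[0]+45],(400,400),interpolation=cv2.INTER_CUBIC);cv2.imwrite('pics/cup1.png',np.hstack([A,B]))
```

```text
[ 0.5358 -0.1098  0.0893] [-0.7059  0.2984 -0.7318]
w 51.33795223007282 [-0.1346 -1.0913  6.373 ] [ 0.5361 -0.1098  0.0895]
w 51.74100426100253 [ 0.3144 -0.3285  0.3705] [ 0.5354 -0.1098  0.0987] 36.3833
moved [np.uint64(45836)]
[220 131] [278 270]
```

View pics/cup1.png

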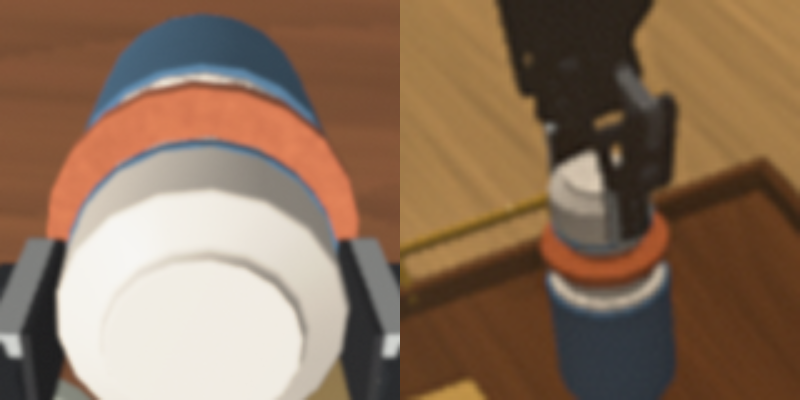

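The cup is gripped upside down by its wall with the disc below it. A 10 mm lift is hard to judge from this view, so I rise the rest of the way slowly and check numerically that the inner lid stays.

Run:
```python
from h import *
X=[.5356,-.1098]
robot.line_to([*X,.119],vel=.05)
robot.line_to([*X,.184],vel=.08);robot.sleep(.5);o=robot.get_obs();print('w',o['width']*85,o['contact_force'],o['tcp_pos'],o['time'])
w=grab('wrist','w_end');s=grab('scene','s_end');d=grab('top','t_end')
at=proj(w,[.5354,-.1084,.114])[0];hl,a=blob(w,'red',at,90);p=plane(w,hl,.114);k=p[:,0]<.53;print('disc wrist',at,circ(p[k],.034),circ(p[k]),k.sum(),cv2.boundingRect(hl))
c=proj(s,[.5356,-.1097,.114])[0];hs,a=blob(s,'red',c,40);print('disc scene px',c,cv2.boundingRect(hs),circ(plane(s,hs,.114)),a)
c2=proj(s,[.5356,-.1097,.215])[0];
hr,a=blob(s,'white',c2,22);print('cup scene px',c2,cv2.boundingRect(hr),a)
for n,P in(('rest',[.5414,.048,.038]),):print(n,proj(s,P))
x,y=((c+c2)/2).astype(int);A=cv2.resize(s['img'][max(0,y-80):max(0,y-80)+160,x-80:x+80],(500,500))
B=cv2.resize(w['img'],(667,500))[:,150:450];cv2.imwrite('pics/end.png',np.hstack([A,B]))
```

```text
w 51.75763127937683 [-0.2855  0.6886 -0.5042] [ 0.5356 -0.1098  0.1839] 38.5
disc wrist [278.4469 207.5226] (array([ 0.5352, -0.1085]), 0.034, np.float64(0.00016423581321401367)) (array([ 0.5355, -0.1085]), np.float64(0.03424621328363007), np.float64(0.00014402659567666506)) 20 (235, 164, 88, 64)
disc scene px [221.0101 137.2168] (207, 131, 28, 17) (array([ 0.5397, -0.1049]), np.float64(0.03204953745432915), np.float64(0.00044069601051476134)) 352.5
cup scene px [217.0905 100.9585] (204, 88, 15, 24) 221.0
rest [[257.0297 200.5655]]
```

Run:
```python
from h import *
a=cv2.imread('pics/scene0.png');s=grab('scene');b=s['img']
for n,x,y,r in(('spoon',290,185,20),('mug',215,262,25),('box',187,215,25),('lamp',150,160,25),('cup body',222,165,6),('rest',257,210,5)):
    print(n,np.abs(a[y-r:y+r,x-r:x+r].astype(int)-b[y-r:y+r,x-r:x+r]).mean().round(1))
w=grab('wrist');m=mask(w,'white');c=proj(w,[.5356,-.1084,.212])[0];h,ar=blob(w,'white',c,90);print('cup held wrist',c,cv2.boundingRect(h),'w',robot.get_obs()['width']*85)
robot.sign_off();print(robot.get_obs()['time'])
```

```text
spoon 1.7
mug 2.1
box 2.5
lamp 2.6
cup body 1.5
rest 17.9
cup held wrist [278.5724 267.0219] (216, 215, 122, 136) w 51.599082676895534
the job is handed in; nothing more can be done
the job is handed in; nothing more can be done
```

The tea set is ready to steep and the job is handed in, at about 38.7 s of the 66 s allowed. The strainer is in the brewing cup and the inner lid lies closed on the strainer. The arm holds the drinking cup, still upside down, above it.

**What I did**
- **Missed first grasp:** the first try at the strainer closed on air above it, without moving it. The real pad tips sit about 30 mm behind the reported TCP, which the wrist and scene cameras both showed. I corrected all heights for this and the second grasp held.
- **Strainer:** contact came at TCP z 0.0632 m against 0.0633 m expected. Two views showed the flange flat on the cup rim.
- **Double lid:** I lifted it off the rest as one piece by the disc edge and lowered it to contact at 0.0633 m against 0.063 m expected. After release the disc fitted a 34.0 mm radius at z = 0.114 m and sat over the strainer.
- **Drinking cup:** I lifted it alone by its wall. Its mouth is about 9.5 cm above the disc, by calculation from the lift height. The grip held steady at about 51.7 mm.

**Last checks**
- **Inner lid:** the wrist camera put the disc still at the same place and height to within about 0.3 mm.
- **Bystanders:** the image regions at the spoon, mug, box, lamp and brewing cup body were unchanged from the start.

**Checks that failed or disagreed**
- **Scene-camera disc fit:** it came out 4–5 mm off the wrist fit (radius 32 mm). I put this down to a partial colour mask and relied on the wrist.
- **Lid rest:** its image region changed (17.9 against about 2 elsewhere). That is probably because the lid on it is gone. I saw its colour still in place when I lifted the lid, but I did not measure its position again.
- **Final picture:** it could not be viewed because the viewing limit was reached, so the last checks are numerical only.

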